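# Lock the tripod leg at its length mark

## Robot

A 6-joint arm with a two-finger parallel gripper is mounted at the origin on the work surface. World frame = base frame: x ahead of the robot, y to its left, z up, the work surface at z = 0. Lengths are in m, angles in rad, forces in N, time in s.
With the tool pointing down it reaches from about 0.25 to 0.725 m from the base axis. Payload 4 kg.
Tool frame: the origin (TCP) lies on the front face of the gripper's body, between the roots of the fingers; the fingertips stand 73 mm ahead of it and the grasp point (between the pads) lies 54 mm ahead of it; z points along the fingers, y is the line along which they close (so a half turn about z gives the same grasp; the last joint's range is limited). The gripper opens to 85 mm and grips with 20 to 120 N. Pads are 22 mm wide; open, the fingers measure 114 mm over their backs; the gripper's body (76 mm by 85 mm) begins 54 mm behind the grasp point. The pads swing forward as they close: fully open they stand 13 mm farther back than shut.
Start: joints at [0, 0.241, 0.005, 1.335, 0, 1.571], TCP at [0.5, -0, 0.304] pointing down, gripper open.
Joint ranges: [-2.72, 2.72], [-1.05, 1.87], [-1.09, 1.28], [-1.99, 2.15], [-1.42, 1.44], [-3.14, 3.14]. Speed limits (rad/s): [2.79, 2.79, 3.14, 3.14, 3.14, 3.14].

## Interface

Orientations are given as a unit quaternion [x, y, z, w].
In Python, from workcell import bot gives the robot as it stands. The module is installed in compiled form; this text tells all that it offers.
- The arm moves only by the tool step_arm, never from a script. Its argument "rows" is a list of rows, each a list of 2 entries, a list of its own where there are three numbers: the shift along the tool's x, y, z in mm, then the turn about the tool's z in degrees. A call has 1 to 12 rows; each row is the pose to reach, as a shift and turn from the pose commanded when the call began, along the tool's axes at that moment; what a row does not reach only later rows make up. A row lasts 1/8 s, in which the tool goes at most 62.5 mm and 10.7 degrees, less where a joint would pass 70% of its speed; a pose out of reach is approached as far as the arm can. A call with a gripper value outside its range is refused whole. "claw" is the gripper's target within -1 to 1 (shut at 1, half-way at 0, fully open at -1), set as the call begins (left out, the last holds). The fingers move at their own pace and stop on an object; the grip force is fixed at half the most. Time passes only in rows, so rows that repeat a pose let the fingers close. It gives the time, the measured TCP pose, the force, the opening and the grip force at its end, in the units of the state.
- bot.get_obs(): the state, without advancing time (a new reading comes with each control period).
- bot.camera(name): name is "scene" or "side" or "wrist"; returns (picture, depth): 480x640x3 uint8, red, green, blue; 480x640 float32, m along the optical axis (not along the pixel's ray), 0 where there is no reading.
- bot.camera_params(name): a dict with "fx", "fy", "cx", "cy" (pixels), "pose" (4x4, takes a point from camera to world coordinates). Camera axes: x right, y up, looking along -z (the intrinsics and any distortion apply to the point x, -y, -z); pixel columns grow to the right and rows downward; lengths in m; the calibration is good to about 2 mm. A picture is of the moment at which its call begins: read the wrist's pose just before it. camera_params takes no time and is no camera call; for the wrist camera it gives the pose at the moment of the call.
- bot.job_done(): hands the job in; it is judged then, once.
Trained networks look in the newest picture that a camera, given by its name, has taken for a name from the list of things; names that differ only in an ending like _2 or _b are one class to them, and where a whole thing is asked for, a point or a joint stands for the part that bears it (a point fixed in the world has none). Each returns a list of dicts, best first, with "score" (0 to 1); they miss things now and then, are a little off and sometimes report something else, mostly with a low value. They report only what shows in the picture. A call takes as long as a camera call.
- bot.trace(target, camera): "pixels" (480x640 bool, what is visible of it) and "uv" ([column, row] in pixels, amid what is visible of it).
The state is a dict: "clock": time; "joint_pos": joint angles; "joint_vel": joint speeds; "tau": joint torques, N m; "eef_pos": TCP position; "tool_rot": TCP orientation; "ft_force": force on the tool from outside, world axes, zero at the start; "ft_torque": the same for the moment, N m; "grip_width": finger opening in m; "grasp_force": force on a finger pad.
Only numpy, scipy, OpenCV 4.12 (cv2) and the standard library are available. Lean on these libraries where they do the work, as an engineer would, in place of code of your own. Each camera call takes 0.05 s, during which the arm holds its last target. There are 200 camera calls.

## Task

The baby-monitor tripod stands low on the dresser with its front leg short and that leg's cam lever hanging open: draw the leg out until the black ring on its tube has just come clear of the collar. Then take hold at the overlap of lever and bare tube, one finger braced against the tube and the other on the still-open lever, and squeeze the lever fully shut while you hold the leg at its mark. Finish still squeezing, with the leg and the lever in your grip, and leave the other things on the dresser alone.

Things in the scene. Friction and masses are not known exactly. Their poses are not given: they have to be found in the camera images.
- tripod: Low tripod that stays put, three legs folded out flat, white ball camera (top at 160 mm) on its 60 mm hub. Origin: hub axis at dresser height, z up; -x runs out along the front leg (nearest the robot), +y is the side of its lever. Leg axes are level, 26 mm up. The front leg's upper tube (22 mm) ends in a collar, 31 mm in diameter, at x -121 to -155 mm. Rear legs at 120 degrees, short, locked.
- front_leg: Sliding lower section of the front leg, frame parallel to the tripod's: aluminium tube 17 mm in diameter, black ring mark, and at its end a black rubber boot 26 mm in diameter, 30 mm long, with a swivel foot disc 38 mm in diameter on the dresser below it. Only slides along its axis.
- leg_slide (a joint): How far the front leg is drawn out, m: 0 in, 0.10 out. At 0.060 the ring has just come clear: its hub-side edge is flush with the collar's mouth. Lever open: about 1 N of drag, stays where left. The closing cam rubs on the tube and drags an unheld leg about 1 mm back in, and a crooked squeeze can shift it by some mm, so watch it; shut, the cam adds only some 3 N of grip.
- lever_swing (a joint): Angle of the front leg's cam lever, rad: 0 is shut, flat alongside the bare tube; it grows as the tip swings away from the tube, up to 1.4. It stays where it is left. About 10 N at 43 mm from its pin moves it; the cam touches the tube below about 0.44.
- collar_mouth (a point): Centre of the collar's mouth on the front leg's axis, 155 mm from the tripod's axis, 26 mm above the dresser. The bare tube comes out here.
- leg_boot (a point): Centre of the rubber boot at the front leg's end (26 mm diameter), on the leg's axis: 64 mm + leg_slide beyond the collar's mouth. Good place to pinch the leg across and draw it; space on both sides.
- ring_mark (a point): Hub-side edge of the black ring (5 mm wide) round the sliding tube, on the leg's axis. Hidden in the collar while the leg is short; level with collar_mouth when the leg is at its mark.
- lever_pin (a point): Lever's upright pin, on the collar, 18 mm back from its mouth towards the hub and 15.5 mm to the tripod's +y side of the leg's axis, at the height of the axis.
- lever_tip (a point): Free end of the lever's black arm, 63 mm from its pin, on the arm's centre line. The arm is 6 mm thick, 16 mm high, centred at the height of the leg's axis. Shut, it lies parallel to the tube, 4 mm clear of it, over 45 mm beyond the collar's mouth, outer face 18.5 mm from the leg's axis; tube and lever together then measure 27 mm across.
- tray: Shallow grey melamine tray, 240 x 260 x 22 mm, origin under its centre. Leave it where it is.
- pacifier_a: Mint silicone pacifier in the tray, shield 42 mm in diameter, 39 mm high, origin under the shield. Leave it where it is.
- pacifier_b: Mint silicone pacifier on the dresser beside the front leg's end, same size. Leave it where it is.
- case: Clear pacifier case with snap lid, 64 x 52 x 44 mm, in the tray. Leave it where it is.
- tongs: Stainless steel tongs, 160 mm long, lying in the tray. Leave it where it is.
- jar: Small glass jar with a metal twist cap, 48 mm in diameter, 70 mm high, between the front leg and the right rear leg. Leave it where it is.
- bear_clip: Brown plastic spring clip shaped like a bear's head, 38 mm across, 22 mm high, between the front leg and the left rear leg. Leave it where it is.
- lotion: White bottle, 50 mm in diameter, 130 mm high, on the dresser's right. Leave it where it is.

How it is judged:
By the outcome, as a careful person would: the job done as asked, in the order asked, and still so for the second after the job is handed in, while the arm keeps its last pose, push and grip.
It also fails if it takes over 58 s, if anything falls off the work surface, if the arm or the gripper's body presses on something with over 40 N, if the wrist force passes 120 N, or if a joint passes its speed limit or range.

## Working session

There is one attempt and no reset: what is moved stays moved. The work goes in short steps, Python scripts to look and compute and a tool call to move; the robot and the scene stay as the last step left them, time stands still between calls to the robot, and variables do not carry over. Pictures are saved under pics/ and viewed, at most 10 in all, crops included, and the job is handed in when it is done.

Besides the shell and the picture viewer there is one more tool, called after "Request:" as name([rows], argument=value, ...), one row to a line, values as JSON. step_arm: Moves the arm, as the interface text tells. Its arguments: {"type":"object","properties":{"rows":{"type":"array"},"claw":{"type":"number"}},"required":["rows"]}

```bash
mkdir -p pics; cat > h.py <<'E'
import numpy as np,cv2
from workcell import bot
def pts(cam,d,mask):
    p=bot.camera_params(cam);v,u=np.nonzero(mask&(d>0));z=d[v,u]
    c=np.c_[(u-p['cx'])/p['fx']*z,-(v-p['cy'])/p['fy']*z,-z]
    P=np.array(p['pose']);return c@P[:3,:3].T+P[:3,3]
def uv(cam,X):
    p=bot.camera_params(cam);P=np.array(p['pose']);c=(np.asarray(X)-P[:3,3])@P[:3,:3]
    return p['cx']+p['fx']*c[0]/-c[2],p['cy']-p['fy']*c[1]/-c[2]
def save(n,img): cv2.imwrite('pics/'+n+'.png',img[:,:,::-1])
E
python3 - <<'E'
from h import *
o=bot.get_obs();print(o['eef_pos'],o['tool_rot'],o['clock'])
ims=[]
for c in['scene','side','wrist']:
    im,d=bot.camera(c);ims.append(im);p=bot.camera_params(c);print(c,np.round(p['pose'],3).tolist(),p['fx'],[k for k in p])
    for t in['front_leg','leg_boot','lever_tip','lever_pin','collar_mouth','lever_swing','tripod','pacifier_b']:
        try:
            for r in bot.trace(t,c)[:2]:
                X=pts(c,d,r['pixels']);print(t,round(r['score'],2),np.round(r['uv']),len(X),np.round(np.median(X,0),3),np.round(X.min(0),3),np.round(X.max(0),3))
        except Exception as e: print(t,e)
save('a',cv2.resize(np.vstack([np.hstack(ims[:2]),np.hstack([ims[2],ims[2]*0])]),(800,600)))
save('scene',ims[0])
E
```

```text
[ 4.99526603e-01 -2.72328488e-06  3.03014837e-01] [ 0.70711378  0.70709903 -0.0007334  -0.0007297 ] 0.0
scene [[0.396, -0.636, 0.663, 1.338], [0.918, 0.259, -0.3, -0.294], [0.019, 0.727, 0.686, 0.782], [0.0, 0.0, 0.0, 1.0]] 435.74408904062693 ['fx', 'fy', 'cx', 'cy', 'pose']
front_leg 0.6 [226. 243.] 237 [ 0.533 -0.185  0.033] [ 0.479 -0.203 -0.001] [ 0.583 -0.166  0.042]
leg_boot 0.51 [230. 243.] 183 [ 0.534 -0.186  0.033] [ 0.506 -0.201  0.001] [ 0.58  -0.175  0.042]
lever_pin 0.84 [252. 303.] 5063 [ 0.776 -0.172  0.037] [ 0.507 -0.358 -0.003] [0.896 0.063 0.19 ]
lever_pin 0.52 [435. 179.] 3777 [0.47  0.483 0.006] [ 0.32   0.336 -0.003] [0.597 0.632 0.05 ]
collar_mouth 0.95 [255. 305.] 5024 [ 0.777 -0.173  0.037] [ 0.503 -0.359 -0.004] [0.896 0.063 0.192]
lever_swing 0.57 [248. 248.] 48 [ 0.571 -0.14   0.033] [ 0.534 -0.151 -0.   ] [ 0.595 -0.129  0.037]
tripod 0.63 [254. 303.] 5192 [ 0.776 -0.173  0.037] [ 0.464 -0.36  -0.004] [0.896 0.065 0.19 ]
pacifier_b 0.47 [263. 217.] 150 [ 0.46  -0.066  0.013] [ 0.419 -0.085 -0.001] [ 0.477 -0.044  0.041]
side [[-0.856, 0.33, -0.397, 0.071]
[... 1392 characters left out ...]
ever_tip 0.78 [378. 332.] 531 [ 0.577 -0.141  0.03 ] [ 0.55  -0.16  -0.001] [ 0.611 -0.126  0.035]
lever_pin 0.85 [552. 337.] 14624 [ 0.743 -0.131  0.035] [ 0.495 -0.323 -0.003] [0.944 0.067 0.31 ]
collar_mouth 0.93 [553. 335.] 14737 [ 0.743 -0.13   0.035] [ 0.497 -0.28  -0.003] [0.919 0.068 0.292]
lever_swing 0.97 [376. 332.] 549 [ 0.578 -0.142  0.03 ] [ 0.55  -0.169 -0.003] [ 0.611 -0.126  0.036]
lever_swing 0.42 [550. 334.] 14467 [ 0.743 -0.131  0.035] [ 0.497 -0.221 -0.003] [0.861 0.067 0.305]
tripod 0.95 [555. 333.] 14346 [ 0.743 -0.13   0.035] [ 0.497 -0.215 -0.003] [0.833 0.067 0.291]
pacifier_b 0.73 [270. 263.] 1173 [ 0.456 -0.059  0.011] [ 0.422 -0.084 -0.001] [ 0.476 -0.043  0.04 ]
```

View pics/a.png

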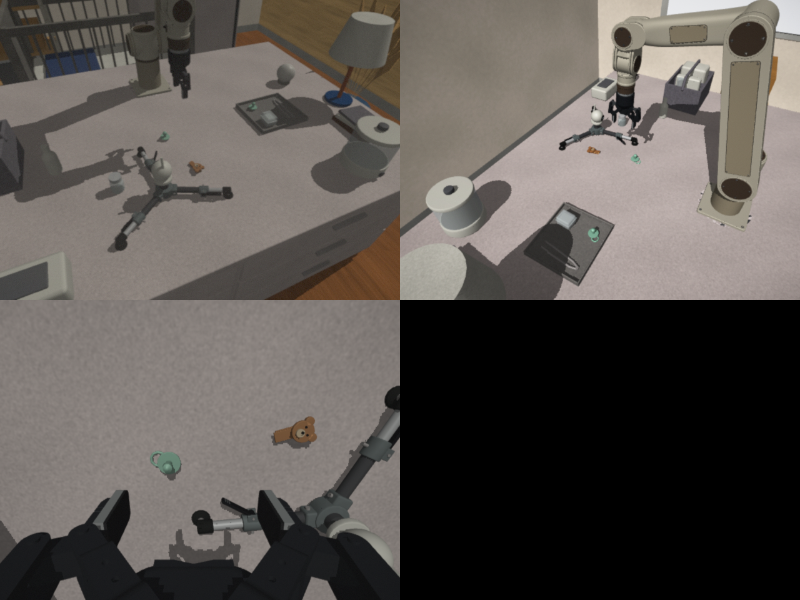

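```bash
cat > m.py <<'E'
from h import *
for c in['scene','side','wrist']:
    im,d=bot.camera(c);A=pts(c,d,d>0)
    B=A[(A[:,2]>.12)&(A[:,2]<.165)&(abs(A[:,0]-.74)<.12)&(abs(A[:,1]+.17)<.1)]
    L=A[(A[:,2]>.012)&(A[:,2]<.05)&(A[:,0]>.49)&(A[:,0]<.67)&(A[:,1]>-.24)&(A[:,1]<-.1)]
    if len(B)>20:
        S=np.linalg.lstsq(np.c_[2*B,np.ones(len(B))],(B**2).sum(1),rcond=None)[0];print(c,'ball',S[:3],np.sqrt(S[3]+S[:3]@S[:3]),B.max(0),len(B))
    for x0 in np.arange(.495,.67,.01):
        q=L[abs(L[:,0]-x0)<.005]
        if len(q)>3:
            t=q[q[:,2]>q[:,2].max()-.006];print(c,round(x0,3),len(q),'y',np.round([q[:,1].min(),q[:,1].max()],3),'top',np.round(t.mean(0),3))
    if c=='wrist':save('w',cv2.resize(im[260:440,260:640],(800,379)))
E
python3 m.py
```

```text
scene ball [ 0.7386778  -0.16031516  0.1231833 ] 0.03185832379085814 [ 0.77303245 -0.12744483  0.16499647] 735
scene 0.505 6 y [-0.195 -0.175] top [ 0.508 -0.183  0.038]
scene 0.515 31 y [-0.198 -0.172] top [ 0.516 -0.186  0.038]
scene 0.525 28 y [-0.197 -0.174] top [ 0.525 -0.186  0.038]
scene 0.535 48 y [-0.195 -0.172] top [ 0.534 -0.183  0.038]
scene 0.545 20 y [-0.19  -0.132] top [ 0.545 -0.18   0.036]
scene 0.555 30 y [-0.189 -0.128] top [ 0.556 -0.167  0.034]
scene 0.565 37 y [-0.188 -0.131] top [ 0.565 -0.162  0.034]
scene 0.575 32 y [-0.187 -0.138] top [ 0.575 -0.167  0.033]
scene 0.585 22 y [-0.184 -0.142] top [ 0.584 -0.162  0.034]
scene 0.595 48 y [-0.191 -0.15 ] top [ 0.595 -0.175  0.039]
scene 0.605 55 y [-0.197 -0.154] top [ 0.605 -0.171  0.041]
scene 0.615 55 y [-0.199 -0.155] top [ 0.615 -0.172  0.04 ]
scene 0.625 47 y [-0.188 -0.165] top [ 0.624 -0.174  0.04 ]
scene 0.635 15 y [-0.183 -0.173] top [ 0.634 -0.175  0.037]
scene 0.645 7 y [-0.181 -0.178] top [ 0.643 -0.18   0.034]
side ball [ 0.73668153 -0.15785586  0.12483681] 0.03171337144076374 [ 0.76793081 -0.1213520
[... 1224 characters left out ...]
169] top [ 0.515 -0.181  0.037]
wrist 0.525 207 y [-0.193 -0.169] top [ 0.525 -0.18   0.036]
wrist 0.535 160 y [-0.193 -0.168] top [ 0.534 -0.18   0.036]
wrist 0.545 145 y [-0.188 -0.128] top [ 0.545 -0.176  0.032]
wrist 0.555 235 y [-0.186 -0.125] top [ 0.555 -0.159  0.032]
wrist 0.565 229 y [-0.184 -0.13 ] top [ 0.565 -0.16   0.032]
wrist 0.575 234 y [-0.183 -0.135] top [ 0.575 -0.162  0.032]
wrist 0.585 278 y [-0.181 -0.14 ] top [ 0.587 -0.17   0.036]
wrist 0.595 342 y [-0.187 -0.146] top [ 0.595 -0.169  0.039]
wrist 0.605 337 y [-0.198 -0.151] top [ 0.605 -0.166  0.039]
wrist 0.615 180 y [-0.197 -0.15 ] top [ 0.614 -0.169  0.039]
wrist 0.625 7 y [-0.184 -0.174] top [ 0.621 -0.179  0.039]
```

View pics/w.png

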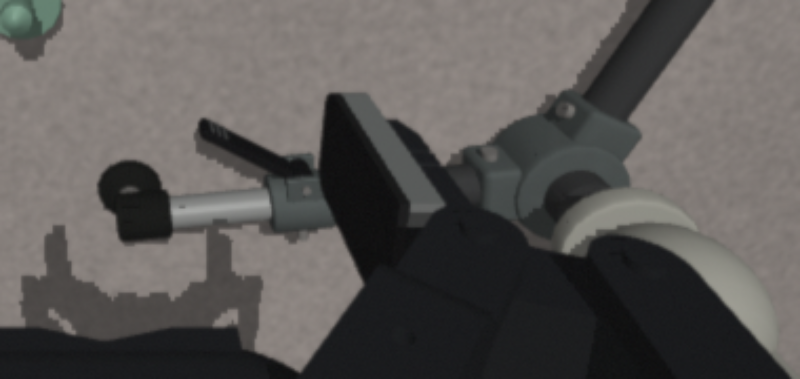

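Request:
step_arm([
  [[-30,3,0],-10.5],
  [[-60,6,15],-21],
  [[-90,10,30],-31.5],
  [[-120,14,45],-42],
  [[-150,18,60],-52.5],
  [[-170,20,70],-63],
  [[-180,20,80],-73.5],
  [[-181,20,80],-84],
  [[-181,20,80],-94],
  [[-181,20,80],-95.5],
  [[-181,20,80],-95.5],
], claw=-1)

```text
clock: 2.88
eef_pos: [0.52, -0.1809, 0.2239]
tool_rot: [-0.047, 0.999, -0.0, 0.0]
ft_force: [-0.3, -0.0, 0.2]
grip_width: 0.0855
grasp_force: 0.0
```

```bash
cat > n.py <<'E'
from h import *
import sys
o=bot.get_obs();print(o['clock'],o['eef_pos'],o['tool_rot'],o['joint_pos'],o['grip_width'])
im,d=bot.camera('wrist');save(sys.argv[1],im)
A=pts('wrist',d,d>0)
H=np.array([.738,-.160]);a=.098
ex=np.array([np.cos(a),np.sin(a)]);ey=np.array([-ex[1],ex[0]])
Q=np.c_[(A[:,:2]-H)@ex,(A[:,:2]-H)@ey,A[:,2]]   # tripod frame guess
L=Q[(abs(Q[:,1])<.07)&(Q[:,2]>.003)&(Q[:,2]<.046)]
for x0 in np.arange(-.34,-.09,.01):
    q=L[(abs(L[:,0]-x0)<.005)]
    for n,s in(('leg',q[(abs(q[:,1])<.02)]),('lev',q[(q[:,1]>=.016)])):
        t=s[s[:,2]>.018]
        if len(t)>5: print(n,round(x0*1e3),len(t),'y',np.round(np.percentile(t[:,1],[2,98])*1e3,1),'zmax',round(np.percentile(t[:,2],98)*1e3,1))
E
python3 n.py b
```

```text
2.875 [ 0.52004586 -0.18094399  0.22394522] [-4.69943062e-02  9.98895156e-01 -5.92311619e-06  4.25272756e-05] [-3.34845826e-01  3.85710365e-01 -4.58071085e-03  1.18042191e+00
  2.07021375e-05 -4.28869067e-01] 0.0855267372638403
leg -230 490 y [-13.3  10.5] zmax 38.5
leg -220 419 y [-13.5  11.4] zmax 38.6
leg -210 398 y [-13.7  11.5] zmax 38.7
leg -200 217 y [-9.7  7.2] zmax 37.2
leg -190 235 y [-9.3  6.8] zmax 34.2
leg -180 229 y [-8.6  6.9] zmax 34.5
lev -180 195 y [41.3 51.4] zmax 33.6
leg -170 230 y [-8.7  7.8] zmax 34.2
lev -170 172 y [34.7 46. ] zmax 34.0
leg -160 226 y [-8.9  7.8] zmax 34.1
lev -160 166 y [27.8 38.6] zmax 34.1
leg -150 520 y [-14.2  13.7] zmax 40.5
lev -150 159 y [21.2 31.8] zmax 33.6
leg -140 507 y [-14.8  19.5] zmax 41.1
lev -140 148 y [16.6 25.4] zmax 38.1
leg -130 466 y [-18.7  19.3] zmax 41.1
lev -130 64 y [16.2 21.1] zmax 40.0
leg -120 308 y [-14.4  17.8] zmax 41.0
lev -120 22 y [16.1 21.1] zmax 38.4
leg -110 181 y [-10.4  10.6] zmax 36.7
leg -100 236 y [-10.5  10.7] zmax 36.8
```

View pics/b.png

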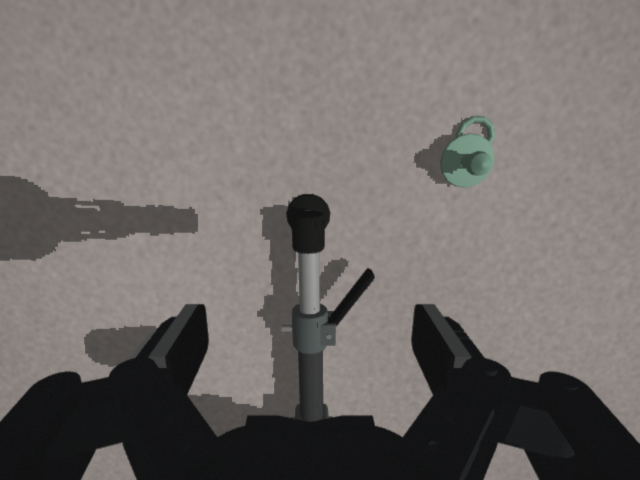

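Request:
step_arm([
  [[0,-1.6,30],-0.6],
  [[0,-1.6,60],-0.6],
  [[1,-1.6,90],-0.6],
  [[1,-1.6,115],-0.6],
  [[1,-1.6,130],-0.6],
  [[1,-1.6,138],-0.6],
  [[1,-1.6,138],-0.6],
])

```text
clock: 3.8
eef_pos: [0.5192, -0.1827, 0.0859]
tool_rot: [-0.053, 0.999, 0.0, -0.0]
ft_force: [0.1, -0.5, 0.0]
grip_width: 0.0854
grasp_force: 0.0
```

Request:
step_arm([
  [[0,0,0],0],
  [[0,0,0],0],
  [[0,0,0],0],
  [[0,0,0],0],
  [[0,0,0],0],
  [[0,0,0],0],
  [[0,0,0],0],
  [[0,0,0],0],
], claw=1)

```text
clock: 4.8
eef_pos: [0.5195, -0.1825, 0.0866]
tool_rot: [-0.053, 0.999, 0.0, 0.001]
ft_force: [-1.3, 1.5, 5.1]
grip_width: 0.0241
grasp_force: 58.7
```

Request:
step_arm([
  [[6,0,0],0],
  [[13,0,0],0],
  [[20,0,0],0],
  [[27,0,0],0],
  [[34,0,0],0],
  [[41,0,0],0],
  [[48,0,0],0],
  [[54,0,0],0],
  [[58,0,0],0],
  [[60,0,0],0],
  [[60,0,0],0],
  [[60,0,0],0],
])

```text
clock: 6.3
eef_pos: [0.4596, -0.1891, 0.0865]
tool_rot: [-0.053, 0.999, -0.0, 0.001]
ft_force: [-0.1, 1.1, 6.4]
grip_width: 0.0242
grasp_force: 59.0
```

```bash
python3 n.py c
```

```text
6.3 [ 0.4596102  -0.18908544  0.08654833] [-5.32730649e-02  9.98579825e-01 -7.31080967e-05  5.55320504e-04] [-3.90458704e-01  4.42027105e-01 -3.31520707e-01  7.96182669e-01
  3.44783260e-04 -4.97055128e-01] 0.024236032558796583
leg -290 3673 y [-19.2  19.1] zmax 44.9
lev -290 515 y [16.1 23.4] zmax 44.1
leg -280 1482 y [-14.1  10. ] zmax 43.6
leg -270 1303 y [-14.   10.1] zmax 43.3
leg -260 509 y [-9.9  6.6] zmax 37.1
leg -250 719 y [-9.7  6.3] zmax 34.2
leg -240 645 y [-9.5  6.5] zmax 34.1
leg -230 31 y [-9.6  6.8] zmax 31.7
```

View pics/c.png

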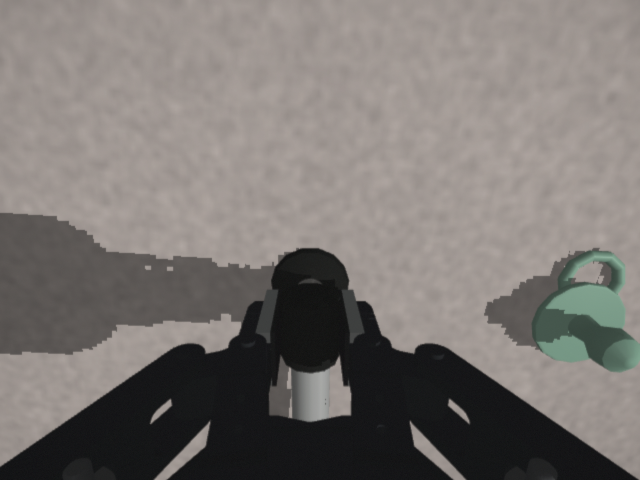

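Request:
step_arm([
  [[0,0,0],0],
  [[0,0,0],0],
  [[0,0,0],0],
  [[0,0,0],0],
  [[0,0,0],0],
  [[0,0,-15],0],
  [[0,0,-40],0],
  [[-10,0,-70],0],
  [[-30,0,-90],0],
  [[-30,0,-100],0],
  [[-30,0,-100],0],
], claw=-1)

```text
clock: 7.72
eef_pos: [0.489, -0.1859, 0.1866]
tool_rot: [-0.053, 0.999, -0.0, 0.0]
ft_force: [-0.2, -0.3, -0.4]
grip_width: 0.0854
grasp_force: 0.0
```

```bash
sed -i 's/a=.098/a=.1065/' n.py; python3 n.py d; python3 - <<'E'
import cv2
i=cv2.imread('pics/d.png');cv2.imwrite('pics/d2.png',cv2.resize(i[120:440,180:540],(800,600)))
E
```

```text
7.725 [ 0.48903503 -0.18592901  0.18663946] [-5.32223282e-02  9.98582606e-01 -2.51989529e-04  3.13600154e-04] [-3.63226562e-01  3.65973449e-01 -1.39117283e-01  1.06492813e+00
 -2.07172796e-04 -4.69721625e-01] 0.08538577282620216
leg -290 690 y [-11.4  12.6] zmax 37.6
leg -280 603 y [-11.5  13.4] zmax 37.9
leg -270 557 y [-11.6  13. ] zmax 37.8
leg -260 316 y [-7.2  9.1] zmax 35.4
leg -250 348 y [-7.3  9.2] zmax 33.3
leg -240 344 y [-7.4  9.3] zmax 33.4
leg -230 316 y [-7.5  8.6] zmax 33.3
leg -220 302 y [-6.8  8.7] zmax 33.4
leg -210 282 y [-6.9  8.8] zmax 33.2
leg -200 285 y [-7.   8.9] zmax 33.3
leg -190 279 y [-7.1  9. ] zmax 33.2
lev -190 7 y [49.7 51.4] zmax 30.4
leg -180 267 y [-7.2  9.1] zmax 33.4
lev -180 274 y [42.9 53.3] zmax 32.6
leg -170 263 y [-6.6  9.2] zmax 33.3
lev -170 230 y [35.9 47.8] zmax 32.8
leg -160 259 y [-7.4  9.3] zmax 33.3
lev -160 228 y [29.2 40.2] zmax 32.7
leg -150 693 y [-12.8  15. ] zmax 39.3
lev -150 213 y [22.2 32.7] zmax 32.7
leg -140 566 y [-13.8  19.8] zmax 39.7
lev -140 218 y [16.2 25.8] zmax 37.2
leg -130 529 y [-18.6  19.3] zmax 39.8
lev -130 96 y [16.1 22.3] zmax 38.5
leg -120 293 y [-13.2  17.8] zmax 39.6
lev -120 23 y [16.3 22.4] zmax 36.7
leg -110 91 y [-9.5 11.4] zmax 35.6
```

View pics/d2.png

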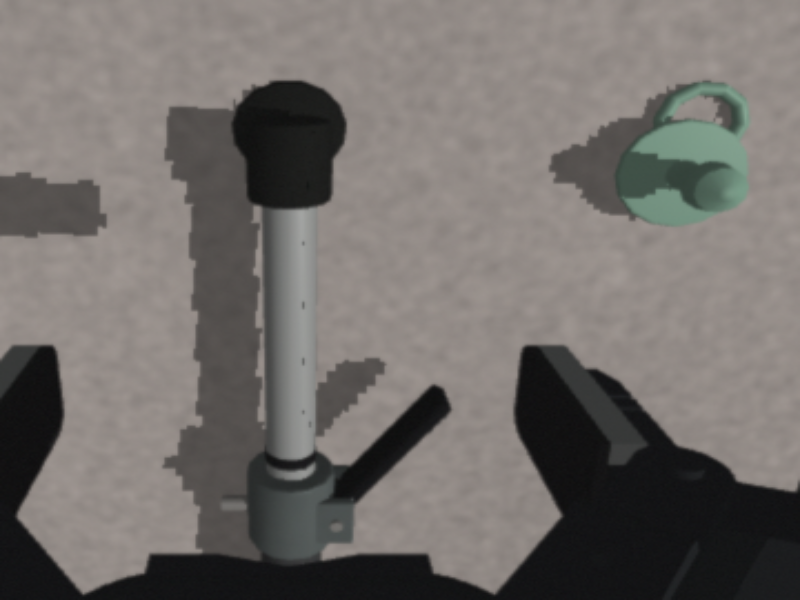

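```bash
cat > r.py <<'E'
from h import *
import sys
im,d=bot.camera('wrist');g=im.astype(float).mean(2).astype(np.float32)
a=.1065;ex=np.array([np.cos(a),np.sin(a)]);ey=np.array([-ex[1],ex[0]]);H=np.array([.738,-.160])
y0=float(sys.argv[1]) if len(sys.argv)>1 else .001
for lo,hi in((-.168,-.148),(-.272,-.258)):
  xs=np.arange(lo,hi,.0005);P=np.zeros(len(xs));k=(-.002,0,.002)
  for dy in k:
    q=np.array([uv('wrist',[*(H+x*ex+(y0+dy)*ey),.0335]) for x in xs],np.float32)
    P+=cv2.remap(g,q[:,0].copy(),q[:,1].copy(),cv2.INTER_LINEAR).ravel()/len(k)
  print([(round(x*1e3,1),int(p)) for x,p in zip(xs,P)])
E
python3 r.py
python3 -c "
import cv2
i=cv2.imread('pics/d.png')
cv2.imwrite('pics/d3.png',cv2.resize(i[305:355,280:345],(780,600),interpolation=cv2.INTER_NEAREST))"
```

```text
[(np.float64(-168.0), 132), (np.float64(-167.5), 132), (np.float64(-167.0), 132), (np.float64(-166.5), 132), (np.float64(-166.0), 132), (np.float64(-165.5), 132), (np.float64(-165.0), 132), (np.float64(-164.5), 131), (np.float64(-164.0), 131), (np.float64(-163.5), 131), (np.float64(-163.0), 132), (np.float64(-162.5), 131), (np.float64(-162.0), 131), (np.float64(-161.5), 127), (np.float64(-161.0), 119), (np.float64(-160.5), 93), (np.float64(-160.0), 62), (np.float64(-159.5), 43), (np.float64(-159.0), 28), (np.float64(-158.5), 25), (np.float64(-158.0), 24), (np.float64(-157.5), 24), (np.float64(-157.0), 26), (np.float64(-156.5), 30), (np.float64(-156.0), 49), (np.float64(-155.5), 70), (np.float64(-155.0), 97), (np.float64(-154.5), 116), (np.float64(-154.0), 126), (np.float64(-153.5), 130), (np.float64(-153.0), 131), (np.float64(-152.5), 129), (np.float64(-152.0), 126), (np.float64(-151.5), 117), (np.float64(-151.0), 102), (np.float64(-150.5), 75), (np.float64(-150.0), 56), (np.float64(-149.5), 46), (np.float64(-149.0), 43), (np.float64(-148.5), 42), (np.float64(-148.0), 42)]
[(np.float64(-272.0), 28), (np.float64(-271.5), 28), (np.float64(-271.0), 27), (np.float64(-270.5), 28), (np.float64(-270.0), 28), (np.float64(-269.5), 28), (np.float64(-269.0), 28), (np.float64(-268.5), 28), (np.float64(-268.0), 27), (np.float64(-267.5), 28), (np.float64(-267.0), 28), (np.float64(-266.5), 28), (np.float64(-266.0), 27), (np.float64(-265.5), 27), (np.float64(-265.0), 29), (np.float64(-264.5), 37), (np.float64(-264.0), 53), (np.float64(-263.5), 86), (np.float64(-263.0), 116), (np.float64(-262.5), 136), (np.float64(-262.0), 139), (np.float64(-261.5), 139), (np.float64(-261.0), 139), (np.float64(-260.5), 138), (np.float64(-260.0), 138), (np.float64(-259.5), 138), (np.float64(-259.0), 138), (np.float64(-258.5), 138), (np.float64(-258.0), 138)]
```

View pics/d3.png

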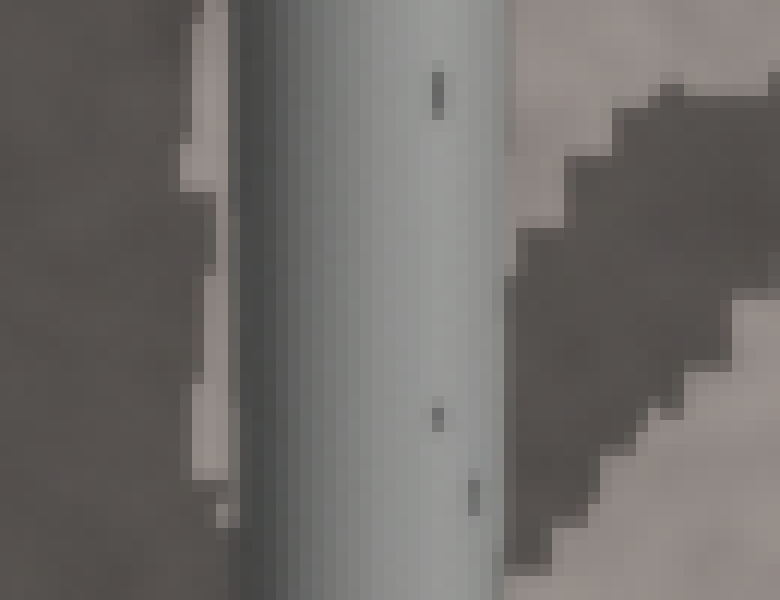

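```bash
python3 - <<'E'
from h import *
im,d=bot.camera('wrist')
A=pts('wrist',d,d>=0).reshape(480,640,3)
a=.1065;ex=np.array([np.cos(a),np.sin(a)]);ey=np.array([-ex[1],ex[0]]);H=np.array([.738,-.160])
for c in(310,):
  for r in range(355,392):
    p=A[r,c];print(r,np.round([(p[:2]-H)@ex*1e3,(p[:2]-H)@ey*1e3,p[2]*1e3],1),im[r,c].tolist())
save('e',cv2.resize(im[345:395,280:345],(780,600),interpolation=cv2.INTER_NEAREST))
E
```

```text
Traceback (most recent call last):
ValueError: cannot reshape array of size 917922 into shape (480,640,3)
```

```bash
cat > e.py <<'E'
from h import *
im,d=bot.camera('wrist')
A=pts('wrist',np.maximum(d,1e-6),d>=0).reshape(480,640,3)
a=.1065;ex=np.array([np.cos(a),np.sin(a)]);ey=np.array([-ex[1],ex[0]]);H=np.array([.738,-.160])
for c in(310,):
  for r in range(355,392):
    p=A[r,c];print(r,np.round([(p[:2]-H)@ex*1e3,(p[:2]-H)@ey*1e3,p[2]*1e3],1),im[r,c].tolist())
save('e',cv2.resize(im[345:395,280:345],(780,600),interpolation=cv2.INTER_NEAREST))
E
python3 e.py
```

```text
355 [-170.1    1.2   32.6] [137, 138, 135]
356 [-169.5    1.2   33. ] [137, 137, 135]
357 [-169.2    1.2   33.8] [137, 137, 136]
358 [-167.9    1.2   33.2] [137, 138, 136]
359 [-167.3    1.2   33.5] [136, 138, 136]
360 [-167.     1.2   34.3] [136, 137, 135]
361 [-328.8    0.8  254.1] [136, 137, 136]
362 [-164.8    1.2   33.7] [136, 137, 136]
363 [-164.1    1.2   33.9] [135, 137, 135]
364 [-162.7    1.2   33.3] [136, 137, 135]
365 [-162.5    1.2   34.1] [135, 137, 135]
366 [-161.9    1.2   34.4] [136, 137, 135]
367 [-160.8    1.2   34.1] [134, 135, 133]
368 [-159.6    1.2   33.8] [117, 118, 117]
369 [-157.7    1.2   32.3] [49, 50, 50]
370 [-157.4    1.2   33.1] [24, 24, 25]
371 [-157.1    1.2   33.9] [24, 23, 25]
372 [-156.1    1.2   33.7] [26, 24, 26]
373 [-154.7    1.2   33.1] [41, 41, 41]
374 [-154.9    1.2   34.5] [84, 85, 84]
375 [-153.9    1.2   34.3] [130, 132, 130]
376 [-152.7    1.2   33.9] [136, 137, 135]
377 [-150.8    1.2   32.6] [134, 136, 133]
378 [-151.1    1.2   34.1] [123, 124, 122]
379 [-148.9    1.2   32.5] [78, 79, 77]
380 [-149.7    1.2   34.6] [45, 47, 46]
381 [-148.9    1.2   34.7] [41, 43, 42]
382 [-148.7    1.2   35.5] [40, 43, 42]
383 [-149.5    1.2   37.6] [41, 44, 43]
384 [-149.6    1.2   38.8] [43, 47, 45]
385 [-148.8    1.2   38.8] [53, 57, 55]
386 [-148.4    1.2   39.4] [67, 71, 70]
387 [-148.3    1.2   40.4] [76, 81, 80]
388 [-146.9    1.2   39.8] [77, 82, 81]
389 [-146.4    1.2   40.3] [77, 82, 81]
390 [-145.1    1.2   39.8] [76, 82, 80]
391 [-145.2    1.2   40.9] [76, 82, 80]
```

View pics/e.png

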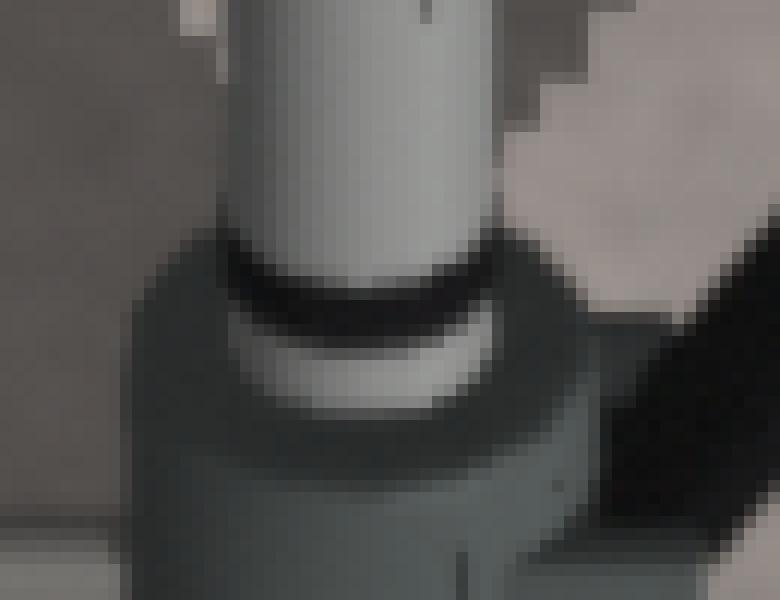

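Request:
step_arm([
  [[15,0,15],0],
  [[30,0,45],0],
  [[30,0,75],0],
  [[30,0,92],0],
  [[30,0,99],0],
  [[30,0,99],0],
])

```text
clock: 8.68
eef_pos: [0.459, -0.1889, 0.0864]
tool_rot: [-0.053, 0.999, 0.0, -0.001]
ft_force: [-0.1, 0.6, 0.8]
grip_width: 0.0857
grasp_force: 0.0
```

Request:
step_arm([
  [[0,0,0],0],
  [[0,0,0],0],
  [[0,0,0],0],
  [[0,0,0],0],
  [[0,0,0],0],
  [[0,0,0],0],
  [[-1.5,0,0],0],
  [[-3,0,0],0],
  [[-4.6,0,0],0],
  [[-4.6,0,0],0],
  [[-4.6,0,0],0],
], claw=1)

```text
clock: 10.05
eef_pos: [0.4646, -0.1885, 0.0875]
tool_rot: [-0.053, 0.999, -0.0, 0.001]
ft_force: [-1.0, 0.8, 4.7]
grip_width: 0.0241
grasp_force: 58.7
```

Request:
step_arm([
  [[0,0,0],0],
  [[0,0,0],0],
  [[0,0,0],0],
  [[0,0,0],0],
  [[0,0,0],0],
  [[0,0,-15],0],
  [[0,0,-40],0],
  [[-10,0,-70],0],
  [[-30,0,-90],0],
  [[-30,0,-100],0],
  [[-30,0,-100],0],
], claw=-1)

```text
clock: 11.42
eef_pos: [0.4936, -0.1855, 0.1877]
tool_rot: [-0.053, 0.999, -0.0, 0.0]
ft_force: [-0.3, 0.0, -0.1]
grip_width: 0.0853
grasp_force: 0.0
```

```bash
python3 r.py; python3 e.py|sed -n '8,32p'; python3 -c "
from h import *;o=bot.get_obs();print(o['clock'],o['eef_pos'],o['tool_rot'])"
```

```text
[(np.float64(-168.0), 131), (np.float64(-167.5), 131), (np.float64(-167.0), 131), (np.float64(-166.5), 131), (np.float64(-166.0), 131), (np.float64(-165.5), 131), (np.float64(-165.0), 131), (np.float64(-164.5), 131), (np.float64(-164.0), 131), (np.float64(-163.5), 131), (np.float64(-163.0), 131), (np.float64(-162.5), 131), (np.float64(-162.0), 131), (np.float64(-161.5), 131), (np.float64(-161.0), 131), (np.float64(-160.5), 131), (np.float64(-160.0), 131), (np.float64(-159.5), 131), (np.float64(-159.0), 131), (np.float64(-158.5), 130), (np.float64(-158.0), 130), (np.float64(-157.5), 127), (np.float64(-157.0), 120), (np.float64(-156.5), 107), (np.float64(-156.0), 80), (np.float64(-155.5), 45), (np.float64(-155.0), 33), (np.float64(-154.5), 23), (np.float64(-154.0), 23), (np.float64(-153.5), 23), (np.float64(-153.0), 23), (np.float64(-152.5), 23), (np.float64(-152.0), 24), (np.float64(-151.5), 28), (np.float64(-151.0), 32), (np.float64(-150.5), 37), (np.float64(-150.0), 41), (np.float64(-149.5), 41), (np.float64(-149.0), 42), (np.float64(-148.5), 42), (np.float64(-148.0), 43)]
[(np.floa
[... 1174 characters left out ...]
7    1.1   32.9] [27, 28, 28]
373 [-149.9    1.1   34.3] [39, 42, 42]
374 [-149.2    1.1   34.5] [41, 44, 44]
375 [-150.2    1.1   36.8] [42, 44, 44]
376 [-150.1    1.1   37.9] [44, 46, 45]
377 [-149.5    1.1   38.1] [47, 50, 50]
378 [-149.6    1.1   39.4] [60, 63, 64]
379 [-148.8    1.1   39.4] [74, 80, 79]
380 [-147.6    1.1   39.1] [77, 82, 80]
381 [-147.     1.1   39.4] [76, 81, 80]
382 [-146.9    1.1   40.4] [76, 81, 80]
383 [-145.5    1.1   39.8] [77, 82, 81]
384 [-144.6    1.1   39.7] [76, 80, 80]
385 [-144.     1.1   40.1] [76, 82, 81]
386 [-143.1    1.1   40. ] [76, 82, 80]
11.525 [ 0.49267847 -0.1852171   0.18621033] [-5.30654638e-02  9.98590500e-01  3.58702832e-04 -9.70131093e-04]
```

View pics/e.png

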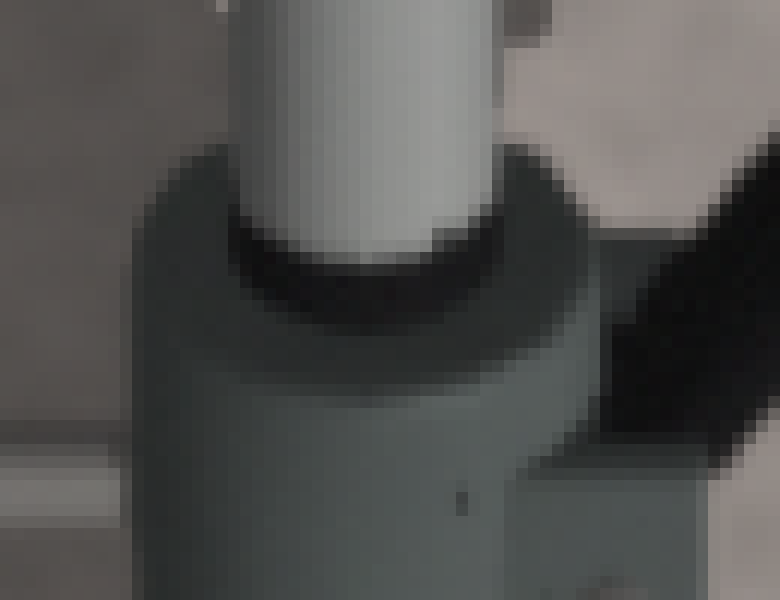

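Request:
step_arm([
  [[-15,10,0],0],
  [[-35,20,0],0],
  [[-55,31,0],0],
  [[-69,31,10],0],
  [[-69,31,30],0],
  [[-69,31,50],0],
  [[-69,31,70],0],
  [[-69,31,85],0],
  [[-69,31,97],0],
  [[-69,31,105],0],
  [[-69,31,105],0],
])

```text
clock: 12.9
eef_pos: [0.559, -0.1472, 0.0814]
tool_rot: [-0.053, 0.999, 0.0, -0.0]
ft_force: [-0.3, 0.6, -1.2]
grip_width: 0.0854
grasp_force: 0.0
```

```bash
python3 - <<'E'
from h import *
o=bot.get_obs();print(o['clock'],o['eef_pos'],o['tool_rot'],o['ft_force'])
im,d=bot.camera('wrist');i2,_=bot.camera('scene');i3,_=bot.camera('side')
save('f',np.hstack([cv2.resize(im[200:],(480,280*480//640)),cv2.resize(i2[200:300,180:332],(320,210))]))
E
```

```text
12.9 [ 0.55897879 -0.14719986  0.0813968 ] [-5.31618494e-02  9.98585809e-01  1.26760023e-04 -4.29811654e-04] [-0.32485428  0.60269725 -1.23451997]
```

View pics/f.png

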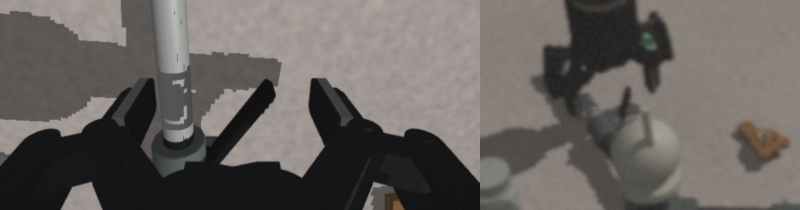

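Request:
step_arm([
  [[0,-4,0],0],
  [[0,-8,0],0],
  [[0,-12,0],0],
  [[0,-13,0],0],
  [[0,-13,0],0],
], claw=-0.3)

```text
clock: 13.68
eef_pos: [0.5599, -0.1587, 0.0828]
tool_rot: [-0.054, 0.999, 0.002, -0.0]
ft_force: [-3.9, 6.1, 6.0]
grip_width: 0.0556
grasp_force: 5.3
```

Request:
step_arm([
  [[0,-1.5,0],0],
  [[0,-3,0],0],
  [[0,-4,0],0],
  [[0,-4,0],0],
], claw=-0.1)

```text
clock: 14.18
eef_pos: [0.561, -0.1628, 0.0829]
tool_rot: [-0.054, 0.999, 0.002, 0.0]
ft_force: [-1.0, 5.2, 5.4]
grip_width: 0.0471
grasp_force: 4.3
```

```bash
cat > s.py <<'E'
from h import *
o=bot.get_obs();p=o['eef_pos'];w=o['grip_width']
a=.1065;ex=np.array([np.cos(a),np.sin(a)]);ey=np.array([-ex[1],ex[0]]);H=np.array([.738,-.160])
q=(p[:2]-H);c=q@ey*1e3
print(o['clock'],'x',q@ex*1e3,'c',c,'faces',c-w*500,c+w*500,o['ft_force'],o['ft_torque'],o['grasp_force'])
im,d=bot.camera('wrist');cv2.imwrite('pics/g.png',im[:,:,::-1])
A=pts('wrist',d,d>0);Q=np.c_[(A[:,:2]-H)@ex,(A[:,:2]-H)@ey,A[:,2]]*1e3
t=Q[(abs(Q[:,1]-1)<3)&(Q[:,2]>30)&(Q[:,2]<48)]
for x0 in range(-270,-244,2):
    z=t[abs(t[:,0]-x0)<1];print((x0,len(z),round(float(np.median(z[:,2])),1)) if len(z) else x0,end=' ')
E
python3 s.py; python3 r.py
```

```text
14.175 x -176.28283007531772 c 15.98009870883919 faces -7.548070214414519 39.508267632092895 [-0.988066    5.21359816  5.35804947] [ 1.05731814  0.41166715 -0.02734058] 4.252258725464344
(-270, 156, 37.8) (-268, 151, 37.6) (-266, 148, 37.7) (-264, 146, 37.8) (-262, 139, 37.6) (-260, 140, 37.2) (-258, 134, 33.7) (-256, 133, 33.3) (-254, 133, 33.4) (-252, 111, 33.3) (-250, 122, 33.5) (-248, 119, 33.5) (-246, 110, 33.5) [(np.float64(-168.0), 87), (np.float64(-167.5), 87), (np.float64(-167.0), 87), (np.float64(-166.5), 87), (np.float64(-166.0), 87), (np.float64(-165.5), 87), (np.float64(-165.0), 87), (np.float64(-164.5), 87), (np.float64(-164.0), 87), (np.float64(-163.5), 87), (np.float64(-163.0), 87), (np.float64(-162.5), 87), (np.float64(-162.0), 87), (np.float64(-161.5), 88), (np.float64(-161.0), 88), (np.float64(-160.5), 91), (np.float64(-160.0), 106), (np.float64(-159.5), 133), (np.float64(-159.0), 150), (np.float64(-158.5), 151), (np.float64(-158.0), 151), (np.float64(-157.5), 151), (np.float64(-157.0), 151), (np.float64(-156.5), 151), (np.float64(-156.0), 151), (np.float64(-155.5)
[... 455 characters left out ...]
.float64(-271.0), 32), (np.float64(-270.5), 33), (np.float64(-270.0), 33), (np.float64(-269.5), 32), (np.float64(-269.0), 33), (np.float64(-268.5), 32), (np.float64(-268.0), 32), (np.float64(-267.5), 32), (np.float64(-267.0), 32), (np.float64(-266.5), 32), (np.float64(-266.0), 32), (np.float64(-265.5), 32), (np.float64(-265.0), 32), (np.float64(-264.5), 32), (np.float64(-264.0), 31), (np.float64(-263.5), 32), (np.float64(-263.0), 32), (np.float64(-262.5), 33), (np.float64(-262.0), 32), (np.float64(-261.5), 32), (np.float64(-261.0), 32), (np.float64(-260.5), 32), (np.float64(-260.0), 32), (np.float64(-259.5), 27), (np.float64(-259.0), 30), (np.float64(-258.5), 104), (np.float64(-258.0), 162)]
```

Request:
step_arm([
  [[0,-1.5,0],0],
  [[0,-3,0],0],
  [[0,-4.2,0],0],
  [[0,-4.2,0],0],
], claw=0.1)

```text
clock: 14.78
eef_pos: [0.5616, -0.1671, 0.0831]
tool_rot: [-0.054, 0.999, 0.002, 0.001]
ft_force: [-1.2, 4.3, 5.4]
grip_width: 0.0386
grasp_force: 4.4
```

```bash
sed -i 's/-.168,-.148/-.162,-.146/;s/-.272,-.258/-.263,-.255/;s/round(x\*1e3,1)/float(round(x*1e3,1))/' r.py; python3 s.py|head -1; python3 r.py
```

```text
14.775 x -176.11492612594034 c 11.71923020049899 faces -7.571948226822913 31.010408627820894 [-1.20074818  4.25135635  5.35212267] [ 1.05328104  0.36676032 -0.08986429] 4.388670846819878
[(-162.0, 92), (-161.5, 106), (-161.0, 115), (-160.5, 120), (-160.0, 132), (-159.5, 146), (-159.0, 151), (-158.5, 151), (-158.0, 151), (-157.5, 151), (-157.0, 151), (-156.5, 151), (-156.0, 151), (-155.5, 151), (-155.0, 149), (-154.5, 130), (-154.0, 64), (-153.5, 30), (-153.0, 28), (-152.5, 27), (-152.0, 27), (-151.5, 27), (-151.0, 27), (-150.5, 26), (-150.0, 27), (-149.5, 30), (-149.0, 40), (-148.5, 47), (-148.0, 48), (-147.5, 48), (-147.0, 48), (-146.5, 49), (-146.0, 49)]
[(-263.0, 31), (-262.5, 32), (-262.0, 32), (-261.5, 31), (-261.0, 32), (-260.5, 32), (-260.0, 31), (-259.5, 31), (-259.0, 26), (-258.5, 44), (-258.0, 146), (-257.5, 165), (-257.0, 165), (-256.5, 165), (-256.0, 165), (-255.5, 165), (-255.0, 165)]
```

Request:
step_arm([
  [[0,-1.2,0],0],
  [[0,-2.4,0],0],
  [[0,-3.2,0],0],
  [[0,-3.2,0],0],
], claw=0.25)

```text
clock: 15.38
eef_pos: [0.5619, -0.1703, 0.0831]
tool_rot: [-0.054, 0.999, 0.002, 0.001]
ft_force: [-1.8, 4.8, 6.0]
grip_width: 0.0322
grasp_force: 4.6
```

```bash
python3 s.py|head -1; python3 r.py
```

```text
15.375 x -176.1588098393465 c 8.472679277851626 faces -7.608378512200694 24.553737067903946 [-1.75617406  4.80802415  5.97544751] [ 1.02600298  0.47325746 -0.06546572] 4.575377963483334
[(-162.0, 151), (-161.5, 151), (-161.0, 151), (-160.5, 151), (-160.0, 151), (-159.5, 151), (-159.0, 151), (-158.5, 151), (-158.0, 151), (-157.5, 151), (-157.0, 151), (-156.5, 151), (-156.0, 151), (-155.5, 149), (-155.0, 140), (-154.5, 105), (-154.0, 48), (-153.5, 28), (-153.0, 27), (-152.5, 26), (-152.0, 27), (-151.5, 27), (-151.0, 27), (-150.5, 27), (-150.0, 27), (-149.5, 31), (-149.0, 40), (-148.5, 47), (-148.0, 48), (-147.5, 48), (-147.0, 48), (-146.5, 48), (-146.0, 48)]
[(-263.0, 32), (-262.5, 32), (-262.0, 32), (-261.5, 32), (-261.0, 32), (-260.5, 31), (-260.0, 32), (-259.5, 29), (-259.0, 24), (-258.5, 69), (-258.0, 160), (-257.5, 165), (-257.0, 165), (-256.5, 165), (-256.0, 165), (-255.5, 165), (-255.0, 165)]
```

Request:
step_arm([
  [[0,-1.2,0],0],
  [[0,-2.4,0],0],
  [[0,-2.4,0],0],
], claw=0.36)

```text
clock: 15.85
eef_pos: [0.5623, -0.1726, 0.0832]
tool_rot: [-0.054, 0.999, 0.002, 0.001]
ft_force: [-1.4, 3.7, 6.9]
grip_width: 0.0273
grasp_force: 5.9
```

Request:
step_arm([
  [[0,0,0],0],
  [[0,0,0],0],
  [[0,0,0],0],
  [[0,0,0],0],
  [[0,0,0],0],
  [[0,0,0],0],
], claw=1)

```text
clock: 16.6
eef_pos: [0.5624, -0.1732, 0.0836]
tool_rot: [-0.054, 0.999, 0.001, 0.001]
ft_force: [-2.8, 3.1, 7.8]
grip_width: 0.0233
grasp_force: 58.5
```

```bash
python3 s.py|head -1; python3 r.py; python3 -c "
import cv2
i=cv2.imread('pics/g.png');cv2.imwrite('pics/g2.png',cv2.resize(i[230:,140:500],(800,555)))"
```

```text
16.6 x -176.04193865590258 c 5.546554743339935 faces -6.118557725625201 17.21166721230507 [-2.81152133  3.11300366  7.83557713] [0.67306947 0.50549475 0.51583031] 58.456329703330994
[(-162.0, 150), (-161.5, 150), (-161.0, 150), (-160.5, 150), (-160.0, 150), (-159.5, 150), (-159.0, 150), (-158.5, 150), (-158.0, 150), (-157.5, 150), (-157.0, 150), (-156.5, 150), (-156.0, 150), (-155.5, 150), (-155.0, 148), (-154.5, 132), (-154.0, 76), (-153.5, 35), (-153.0, 28), (-152.5, 27), (-152.0, 26), (-151.5, 27), (-151.0, 27), (-150.5, 27), (-150.0, 27), (-149.5, 30), (-149.0, 39), (-148.5, 47), (-148.0, 48), (-147.5, 48), (-147.0, 48), (-146.5, 48), (-146.0, 48)]
[(-263.0, 31), (-262.5, 32), (-262.0, 31), (-261.5, 31), (-261.0, 31), (-260.5, 31), (-260.0, 31), (-259.5, 31), (-259.0, 27), (-258.5, 29), (-258.0, 105), (-257.5, 162), (-257.0, 165), (-256.5, 165), (-256.0, 164), (-255.5, 165), (-255.0, 165)]
```

View pics/g2.png

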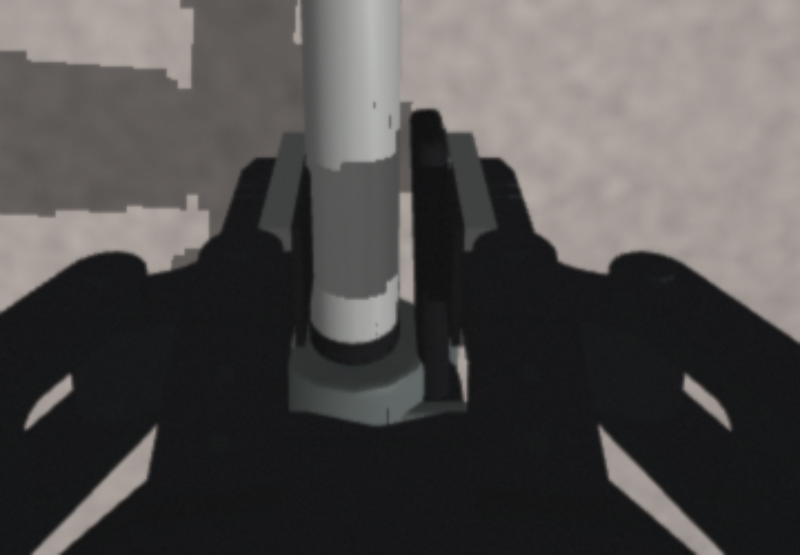

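```bash
python3 -c "
from workcell import bot
print(bot.job_done())"
```

```text
the job is handed in; nothing more can be done
None
```

I handed the job in at about 17 s with the gripper still squeezing tube and lever. The leg is drawn out to its mark (about 60 mm, ring flush with the collar's mouth to within roughly half a millimetre), the last picture shows the lever shut flat alongside the tube, and none of my moves went near the other things on the dresser.

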